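# Hold the bench cabinet's bolt drawn with its key

### The arm

A 6-joint arm with a two-finger parallel gripper is mounted at the origin on the work surface. World frame = base frame: x ahead of the robot, y to its left, z up, the work surface at z = 0. Lengths are in mm, angles in rad, forces in N, time in s.
With the tool pointing down it reaches from about 350 to 775 mm from the base axis. Payload 7.3 kg.
Tool frame: the origin (TCP) lies midway between the tips of the shut fingers; the grasp point (between the pads) lies 19 mm behind it; z points along the fingers, x is the direction in which the jaws open and shut, and the axes are right-handed (so a half turn about z gives the same grasp; the last joint's range is limited). The gripper opens to 92 mm and grips with 3 to 60 N. Pads are 19 mm wide; open, the fingers measure 130 mm over their backs; the gripper's body (75 mm by 190 mm) begins 47 mm behind the grasp point.
Start: joints at [-1.392, 0.342, 1.524, -0, 1.275, -0.146], TCP at [167.56, -497.563, 226.741] pointing down, gripper open.
Joint ranges: [-2.53, 2.53], [-0.77, 2.02], [0.04, 2.7], [-1, 4.14], [0.28, 2.66], [-3.11, 3.11]. Speed limits (rad/s): [2.57, 2.57, 3.14, 3.14, 3.14, 3.14].

### API

Orientations are given as [roll, pitch, yaw] about the fixed x, y, z axes, in that order (R = Rz(yaw) Ry(pitch) Rx(roll)).
In Python, from plant import bot gives the robot as it stands.
- The arm moves only by the shell command python3 -m pendant 'ROWS' [OPENING]. ROWS is JSON, a list of rows, each an object with "linear": the shift along the world's x, y, z in mm, a list of three; "twist": the turn about the world's z in degrees. In form: [{"linear": [x, y, z], "twist": twist}, ...]. A call has 1 to 20 rows; each row is the pose to reach, as a shift and turn from the pose commanded when the call began; what a row does not reach only later rows make up. A row lasts 1/8 s, in which the tool goes at most 62.5 mm and 10.7 degrees, less where a joint would pass 70% of its speed; a pose out of reach is approached as far as the arm can. A call with a gripper value outside its range is refused whole. OPENING is the closure in counts, from 0 (fully open) to 255 (shut), set as the call begins (- or left out, the last holds). The fingers move at their own pace and stop on an object; the grip force is fixed at half the most. Time passes only in rows, so rows that repeat a pose let the fingers close. It gives the time, the measured TCP pose, the force and the opening at its end, in the units of the state.
- bot.get_obs(): the state, without advancing time (a new reading comes with each control period).
- bot.capture(name): name is "side" or "top" or "wrist"; returns a dict with "frame" (384x512x3 uint8, blue, green, red), "z_map" (384x512 float32, mm along the optical axis (not along the pixel's ray), 0 where there is no reading), "fx", "fy", "cx", "cy" (pixels), "rvec" (rotation vector, rad) and "tvec" (3), from world to camera coordinates, as OpenCV has them. Camera axes: x right, y down, z forward; pixel columns grow to the right and rows downward; lengths in mm; the calibration is good to about 2 mm. A picture is of the moment at which its call begins.
- bot.close_job(): hands the job in, once; it reports no verdict.
The state is a dict: "time": time; "joint_positions": joint angles; "dq": joint speeds; "tau": joint torques, N m; "tool_pos": TCP position; "tcp_rot": TCP orientation; "contact_force": force on the tool from outside, world axes, zero at the start; "moment": the same for the moment, N m; "grip_width": finger opening in mm.
Only numpy, scipy, OpenCV 4.12 (cv2) and the standard library are available. Lean on these libraries where they do the work, as an engineer would, in place of code of your own. Each camera call takes 0.05 s, during which the arm holds its last target. There are 200 camera calls.

### The job

Take the key with the round disc-shaped bow out of the wooden key block and push it fully home in the lock on top of the small grey bench cabinet, easing it past the sticky pins with small wiggles rather than force. Then turn it a quarter turn clockwise (seen from above), which draws the bolt against the lock's return spring, and finish while still gripping the key and holding it turned. Leave the other two keys in the block and do not push the other things on the bench about.

Things in the scene. Friction and masses are not known exactly. Their poses are not given: they have to be found in the camera images.
- round_key_bow (a point): Centre of the bow (grip) of the key to use: a flat upright black disc, 36 mm across, 10 mm thick, on a steel key (60 g) standing blade down in the key block. z up along the key, x along the width of disc and blade, y through the thickness: grip the two flat faces (closing along y) from above. The key works either way round.
- round_key_tip (a point): Tip of that key's blade, on its axis 63 mm below the bow centre, same axes. The blade is 14 mm wide (x), 5 mm thick (y) and 34 mm long; its last 9 mm taper to 7 mm wide. Above it a round collar 30 mm across and 5 mm thick (underside 29 mm below the bow centre), then a neck 6 mm high, then the bow
- square_key_bow (a point): Centre of the bow of another key in the block, to be left there: like the round one but with a square black bow 36 x 36 mm, 10 mm thick.
- tbar_key_bow (a point): Centre of the bow of the third key in the block, to be left there: T-shaped black bow, 46 mm wide at the top, its top 18 mm above this point.
- key_block: Fixed wooden block 210 x 50 x 44 mm high with three slots 65 mm apart along its length (x axis), one key in each, in any order; the blades' width lies along the row. Origin at the centre of its underside. The collars rest on its top; a key must be raised 34 mm to come free. Slots are 2 mm wider than the blades.
- keyway (a point): Centre of the lock's steel face (mouth of the key slot), 115 mm above the bench, on the cabinet. Turns with the lock: x along the slot, y across it, z up. The mouth is a funnel 28 x 19 mm narrowing over its first 6 mm to a slot 16 x 7 mm, 38 mm deep in all. The key is fully home when its collar rests on this face: bow centre 29 mm above this point.
- pin0 (a joint): Sticky pin in the slot's +x end, 17 mm below the face: how far it is pushed aside (0 to 0.006 m). At 0 it narrows the slot by 4.3 mm; the key needs it moved about 2 to 4 mm. It gives at about 9 N sideways and stays. The tapered tip moves it with a straight push of roughly 12 to 25 N, less with sideways wiggles of 1 to 2 mm along x.
- pin1 (a joint): The same kind of pin in the slot's -x end, 26 mm below the face
- lock (a joint): Angle of the lock: 0 at rest, grows clockwise seen from above, stop at 1.7 rad. A weak spring (about 0.08 N m at a quarter turn) turns it back when let go. The key has about 0.14 rad of play in the slot, so the lock lags the key by up to that much
- cabinet: Fixed grey steel cabinet, 160 (x) x 180 (y) x 90 mm high with two small drawers on its front, the lock standing 25 mm proud at the middle of its top, and a flat steel bolt on top in front of the lock. Origin at the centre of its underside; its front faces its -x, and at rest the key slot runs parallel to that front.
- cup: Bystander: open steel cup, 66 mm across, 70 mm high, standing. Origin at its underside.
- tape_roll: Bystander: cardboard-coloured ring 90 mm across and 48 mm high, lying flat. Origin at its underside.
- parts_bin: Bystander: blue open bin, 100 x 150 x 60 mm. Origin at its underside.
- carton: Bystander: cardboard carton, 90 x 130 x 70 mm. Origin at its underside.
- bottle: Bystander: white bottle, 60 mm across, 150 mm high. Origin at its underside.
- screwdriver: Bystander: screwdriver lying on the bench.
Not all that is in view belongs to the job. What is shaped like the part that bears round_key_bow but red is not meant.

How it is judged (in metres and radians):
On the way, in this order (a step that is already met when the one before it is completed fails the run):
1. the round-bow key is fully home in the lock before the lock is turned (z of round_key_bow in the frame of keyway between 0.024 and 0.033 m and horizontal distance between round_key_bow and keyway below 0.006 m and angle between round_key_bow's own z axis and vertical below 0.15 rad and angle between the x axis of round_key_bow and the x axis of keyway, either way round below 0.3 rad and value of joint lock below 0.3 rad), for 0.1 s.
2. the lock is turned a quarter with the key home in it (z of round_key_bow in the frame of keyway between 0.024 and 0.033 m and horizontal distance between round_key_bow and keyway below 0.006 m and angle between round_key_bow's own z axis and vertical below 0.15 rad and angle between the x axis of round_key_bow and the x axis of keyway, either way round below 0.3 rad and value of joint lock above 1.3 rad), for 0.2 s.
At the end, for the whole second after the job is handed in: The round-bow key is fully home in the lock (collar within 4 mm of the face, upright within 0.15 rad), the lock is turned by more than 1.3 rad (a quarter turn less the key's play) and the fingers still grip the key (over 1 N), held so through the last second (all of step 2 and contact force between the fingers and round_key above 1 N); the arm keeps its last pose, push and grip.
It fails at once if the key is forced: over 110 N of contact force between key and lock, all contacts added up (a steady push of some 35 to 40 N) (contact force between round_key and lock above 110 N).
It fails at once if another key is pulled or knocked out of place (over 15 mm) (distance of any of square_key_bow, tbar_key_bow from where it was at the start of the episode above 0.015 m).
It fails at once if a bystander on the bench is pushed about (over 30 mm; the screwdriver 40 mm) (distance of any of cup, tape_roll, parts_bin, carton, bottle from where it was at the start of the episode above 0.03 m or distance of screwdriver from where it was at the start of the episode above 0.04 m).
It also fails if it takes over 54 s, if anything falls off the work surface, if the arm or the gripper's body presses on something with over 40 N, if the wrist force passes 120 N, or if a joint passes its speed limit or range.

## Working session

There is one attempt and no reset: what is moved stays moved. The work goes in short steps, Python scripts to look and compute and a shell command to move; the robot and the scene stay as the last step left them, time stands still between calls to the robot, and variables do not carry over. Pictures are saved under pics/ and viewed, about 8 in all and at most 12, crops included, and the job is handed in when it is done.

```bash
mkdir -p pics
cat > h.py <<'E'
import numpy as np,cv2
from plant import bot
def cap(n):
    c=bot.capture(n); c['R']=cv2.Rodrigues(np.array(c['rvec'],float))[0]; c['t']=np.array(c['tvec'],float).ravel(); return c
def cloud(c):
    z=c['z_map'].astype(float); v,u=np.mgrid[:z.shape[0],:z.shape[1]]
    P=np.dstack([(u-c['cx'])/c['fx']*z,(v-c['cy'])/c['fy']*z,z])
    W=(P-c['t'])@c['R']; W[z==0]=np.nan; return W
def ray(c,u,v,h):
    d=c['R'].T@np.array([(u-c['cx'])/c['fx'],(v-c['cy'])/c['fy'],1]); o=-c['R'].T@c['t']; return o+d*(h-o[2])/d[2]
def save(n,im): cv2.imwrite('pics/'+n,im)
E
python3 - <<'E'
from h import *
o=bot.get_obs();print(o)
ims=[]
for n in('side','top'):
    c=cap(n);ims.append(c['frame']);np.savez(n+'.npz',**c);print(n,c['fx'],-c['R'].T@c['t'])
save('a.png',ims[0]);save('b.png',ims[1])
E
```

```text
{'time': 0.0, 'joint_positions': array([-1.39200776e+00,  3.42743008e-01,  1.52501499e+00,  6.21337407e-06,
        1.27538693e+00, -1.46021338e-01]), 'dq': array([-0.00103423,  0.00089856,  0.00130255, -0.00044053, -0.00193126,
        0.0008144 ]), 'tau': array([ 7.28538489e-04, -4.31237698e+01, -2.44220603e+01,  7.17666792e-02,
        5.58863534e-02, -1.37028305e-04]), 'tool_pos': array([ 167.48246015, -497.14391749,  226.03513982]), 'tcp_rot': array([-3.14136091e+00,  1.53489115e-03, -1.24598805e+00]), 'contact_force': array([ 0.30394304,  0.47278347, -0.60433665]), 'moment': array([-0.03055725, -0.03909487, -0.02582123]), 'grip_width': 91.87695558205226}
side 406.0362812499373 [  429.58966106 -1045.61921708  1016.58031041]
top 408.56000032723256 [ 374.77854069  -47.42845915 1339.57557043]
```

View pics/a.png

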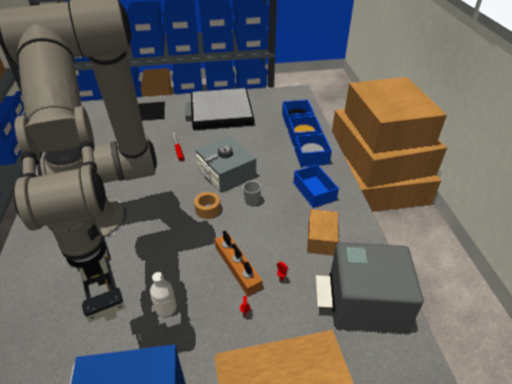

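View pics/b.png

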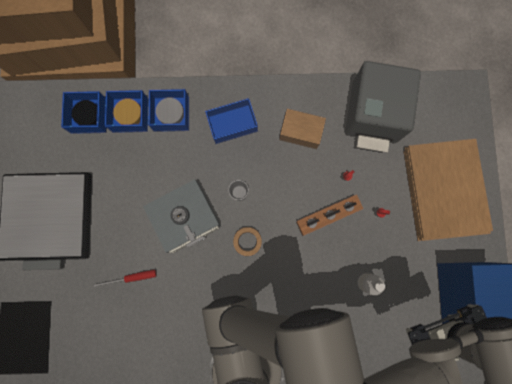

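Side view: the block is at about (238,262), with black keys at (226,238), (238,253) and (250,270). The red decoys are at (282,270) and (245,305). The cabinet's lock is at (225,152) in the side view and (180,214) in the top view. Next I'll measure the positions and crop in on the keys.

Run:
```python
from h import *
S=dict(np.load('side.npz'));T=dict(np.load('top.npz'))
a=cv2.resize(S['frame'][225:300,205:295],None,fx=6,fy=6,interpolation=2)
b=cv2.resize(T['frame'][180:260,290:370],None,fx=5,fy=5,interpolation=2)
l=cv2.resize(T['frame'][170:260,140:230],None,fx=4,fy=4,interpolation=2)
H=max(a.shape[0],b.shape[0]); 
im=np.zeros((450+360,540+400,3),np.uint8); im[:450,:540]=a; im[:400,540:]=b; im[450:,:360]=l
save('c.png',cv2.resize(im,(690,594)))
for n,c in(('top',T),('side',S)):
    W=cloud(c); hsv=cv2.cvtColor(c['frame'],cv2.COLOR_BGR2HSV)
    # raised points near block
    for nm,(zl,zh),(x0,x1,y0,y1) in (('keys',(60,110),(0,0,0,0)),):
        pass
    org=(hsv[...,0]>5)&(hsv[...,0]<18)&(hsv[...,1]>120)&(W[...,2]>36)&(W[...,2]<52)
    nl,lab,st,ce=cv2.connectedComponentsWithStats(org.astype(np.uint8))
    for i in range(1,nl):
        if st[i,4]>60: 
            P=W[lab==i]; print(n,'wood',ce[i],st[i,4],P.mean(0).round(1),cv2.minAreaRect(P[:,:2].astype(np.float32)))
W=cloud(T);u,v=180,214
print('lock',W[214,180],W[205:224:3,172:190:3,2].round(0))
cab=(W[...,2]>84)&(W[...,2]<97); cab[:, :140]=0;cab[:,230:]=0;cab[:170]=0;cab[260:]=0
P=W[cab];print('cab',len(P),cv2.minAreaRect(P[:,:2].astype(np.float32)))
cab=(W[...,2]>108)&(W[...,2]<122); cab[:, :140]=0;cab[:,230:]=0;cab[:170]=0;cab[260:]=0
P=W[cab];print('lockface',len(P),P.mean(0),cv2.minEnclosingCircle(P[:,:2].astype(np.float32)))
```

```text
top wood [328.50248756 214.82752902] 603 [ 479.9 -270.8   44.8] ((480.8497314453125, -273.946533203125), (46.40379333496094, 207.4591827392578), 22.45427131652832)
side wood [206.62962963 201.71851852] 270 [402.5 -16.1  44.3] ((403.17626953125, -13.301567077636719), (89.3333969116211, 87.98357391357422), 35.290164947509766)
side wood [238.81367521 264.92478632] 585 [ 483.1 -297.7   41.9] ((480.90234375, -276.494140625), (51.77497482299805, 211.6949920654297), 22.810564041137695)
side wood [320.90526316 244.98947368] 95 [ 744.1 -259.    44. ] ((745.0109252929688, -259.7695007324219), (8.191514015197754, 82.6104507446289), 72.71827697753906)
side wood [286.36563959 362.22408964] 5355 [ 566.7 -607.5   46.1] ((553.5814819335938, -618.6734619140625), (304.1651611328125, 137.23800659179688), 3.9430062770843506)
lock [489.45936697 191.81955615  91.74025157] [[ 88.  91.  88.  89.  94.  90.]
 [ 93. 108. 116. 109. 114.  91.]
 [112. 117. 114. 114. 112. 110.]
 [114. 114. 109.  89. 114. 111.]
 [111. 118. 114. 118. 118. 110.]
 [110. 118. 118. 118. 110. 104.]
 [ 96. 100. 112. 115.  97.  90.]]
cab 2681 ((486.2301025390625, 191.59921264648438), (161.95028686523438, 180.01174926757812), 26.762372970581055)
lockface 211 [485.41392003 190.51709077 113.23806037] ((459.12957763671875, 177.89846801757812), 56.264095306396484)
```

View pics/c.png

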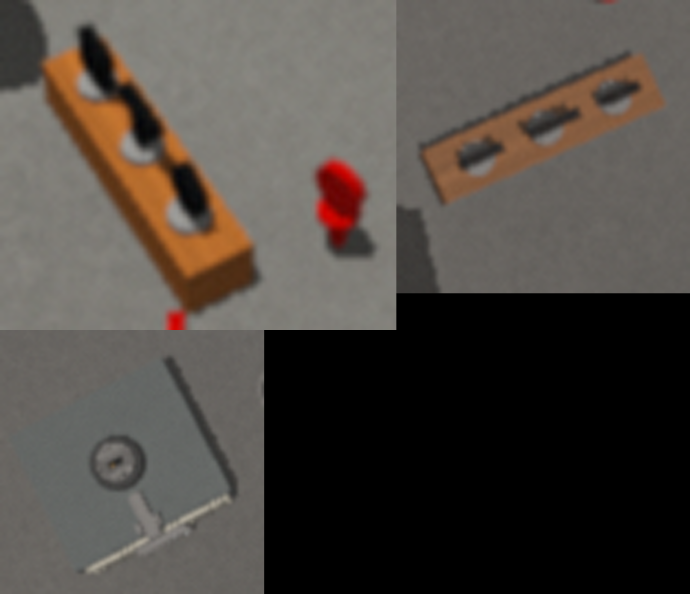

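I can't tell the round bow from the square one at this range, so I'll go above the block and look with the wrist camera.

```bash
python3 -m pendant '[{"linear":[20,14,10],"twist":8},{"linear":[55,40,25],"twist":18},{"linear":[95,70,45],"twist":28},{"linear":[135,100,60],"twist":38},{"linear":[175,130,60],"twist":48},{"linear":[215,155,60],"twist":58},{"linear":[250,180,60],"twist":68},{"linear":[275,200,60],"twist":78},{"linear":[295,215,60],"twist":87},{"linear":[310,222,60],"twist":93},{"linear":[313,223,60],"twist":94},{"linear":[313,223,60],"twist":94},{"linear":[313,223,60],"twist":94}]' 0
python3 - <<'E'
from h import *
c=cap('wrist');np.savez('w1.npz',**c);save('d.png',c['frame']);print(-c['R'].T@c['t'],c['R'][2],c['fx'])
E
```

```text
time: 1.72
tool_pos: [479.9, -275.0, 286.7]
tcp_rot: [-3.141, 0.0, 0.393]
contact_force: [-0.8, -0.2, -0.8]
grip_width: 91.9
[ 452.03508745 -208.23760123  445.41799881] [ 0.10274272 -0.2508715  -0.96255256] 288.05242888595285
```

View pics/d.png

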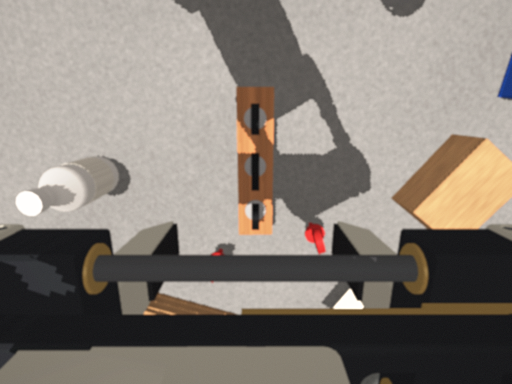

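The wrist view along the row shows the three bows edge-on at (255,118), (255,168) and (255,214), with red decoys at (315,235) and (217,253). I'll shift sideways to see the broad faces.

```bash
python3 -m pendant '[{"linear":[20,8,-10]},{"linear":[60,25,-30]},{"linear":[105,43,-50]},{"linear":[150,62,-65]},{"linear":[185,76,-75]},{"linear":[203,84,-80]},{"linear":[203,84,-80]},{"linear":[203,84,-80]}]'
python3 - <<'E'
from h import *
c=cap('wrist');np.savez('w2.npz',**c);save('e.png',cv2.resize(c['frame'][30:330,0:200],None,fx=2,fy=2,interpolation=2));print(-c['R'].T@c['t'])
E
```

```text
[ 452.03138106 -208.24400439  445.48402961]schema error: expected keys linear, twist
```

View pics/e.png

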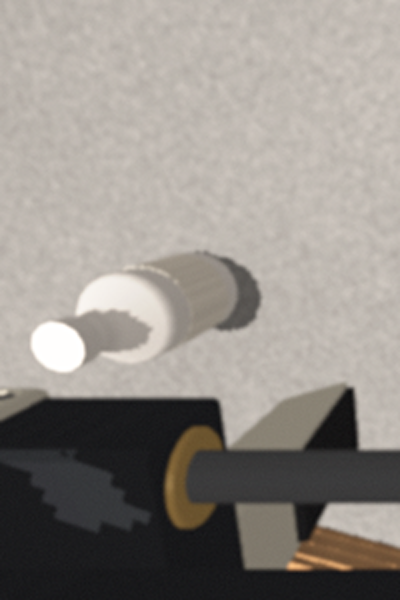

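The move was refused because twist is required, so this picture shows only the bottle. I'll repeat it with twist.

```bash
python3 -m pendant '[{"linear":[20,8,-10],"twist":0},{"linear":[60,25,-30],"twist":0},{"linear":[105,43,-50],"twist":0},{"linear":[150,62,-65],"twist":0},{"linear":[185,76,-75],"twist":0},{"linear":[203,84,-80],"twist":0},{"linear":[203,84,-80],"twist":0},{"linear":[203,84,-80],"twist":0}]'
python3 - <<'E'
from h import *
c=cap('wrist');np.savez('w2.npz',**c);save('f.png',cv2.resize(c['frame'][:300,:400],None,fx=2,fy=2,interpolation=2));print(-c['R'].T@c['t'])
E
```

```text
time: 2.82
tool_pos: [683.2, -190.6, 206.5]
tcp_rot: [-3.141, 0.0, 0.394]
contact_force: [-0.1, 0.6, 0.2]
grip_width: 91.5
[ 655.19969351 -123.91616817  365.21999603]
```

View pics/f.png

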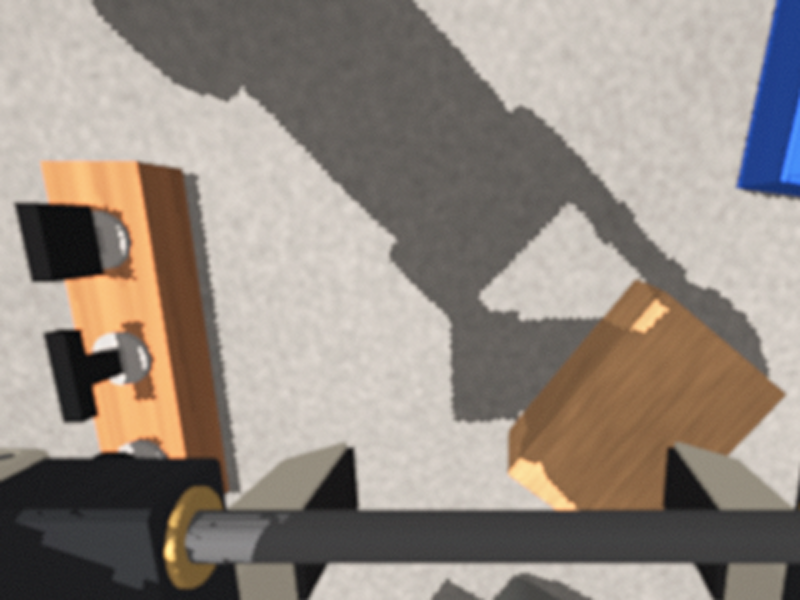

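The wrist view clearly shows a square bow at the top, at full-frame (30,120), and a T bow in the middle, at (35,187). So the round key is the third, at the -y end, hidden here at about (70,225) by the gripper. Now I'll measure it from the first wrist picture.

Run:
```python
from h import *
for f in('w1','top'):
    c=dict(np.load(f+'.npz'));W=cloud(c);g=c['frame'].max(2)
    org=(W[...,2]>38)&(W[...,2]<50)&(abs(W[...,0]-481)<80)&(abs(W[...,1]+275)<130)
    P=W[org][:,:2].astype(np.float32);r=cv2.minAreaRect(P);print(f,'block',r)
    k=(W[...,2]>60)&(W[...,2]<100)&(abs(W[...,0]-481)<80)&(abs(W[...,1]+275)<130)&(g<90)
    n,l,s,ce=cv2.connectedComponentsWithStats(k.astype(np.uint8))
    for i in range(1,n):
        if s[i,4]<8: continue
        Q=W[l==i];t=Q[Q[:,2]>np.nanmax(Q[:,2])-8]
        print(ce[i].round(1),s[i],Q.mean(0).round(1),'zmax',np.nanmax(Q[:,2]).round(1),'top',t.mean(0).round(1),len(t), 'ray91',ray(c,*ce[i],85).round(1))
```

```text
w1 block ((478.9430236816406, -276.5697021484375), (50.08719253540039, 209.42007446289062), 22.532163619995117)
[254.5 118.3] [251 103   8  31 241] [ 454.6 -216.7   91.6] zmax 93.8 top [ 454.6 -216.7   91.6] 241 ray91 [ 454.6 -216.8   85. ]
[254.7 170.8] [251 153   8  37 275] [ 479.1 -275.4   91.5] zmax 93.6 top [ 479.2 -275.6   91.6] 272 ray91 [ 479.6 -276.5   85. ]
[255.4 215. ] [253 203   6  26 147] [ 503.  -330.9   86.7] zmax 92.8 top [ 504.4 -334.4   89.4] 107 ray91 [ 503.2 -331.5   85. ]
top block ((480.64166259765625, -275.8848571777344), (49.99174118041992, 210.93124389648438), 22.535720825195312)
[350.2 205.2] [345 202  11   7  36] [ 504.2 -331.6   87.5] zmax 97.1 top [ 506.  -335.6   92.7] 15 ray91 [ 504.5 -332.2   85. ]
[331.9 213.4] [325 210  15   8  47] [ 480.1 -273.2   91.6] zmax 97.2 top [ 480.1 -274.3   92.8] 38 ray91 [ 480.6 -274.4   85. ]
[312.4 222.1] [307 219  12   7  37] [ 455.  -212.6   89.5] zmax 95.6 top [ 455.7 -214.5   91.5] 32 ray91 [ 455.3 -213.3   85. ]
```

Both views agree on bow tops at about 91–93 mm, which matches 73 + 18. The third key's top falls away towards its ends, so it's round. I estimate its axis at (504.5, -335.5) and the grip yaw at 22.5°. Next I'll hover and check.

```bash
python3 -m pendant '[{"linear":[-20,-16,0],"twist":0},{"linear":[-60,-48,0],"twist":0},{"linear":[-105,-85,0],"twist":0},{"linear":[-145,-118,0],"twist":0},{"linear":[-170,-138,0],"twist":0},{"linear":[-178.5,-145,0],"twist":0},{"linear":[-178.5,-145,0],"twist":0},{"linear":[-178.5,-145,0],"twist":0}]'
python3 - <<'E'
from h import *
c=cap('wrist');np.savez('w3.npz',**c)
W=cloud(c);g=c['frame'].max(2)
org=(W[...,2]>40)&(W[...,2]<48)&(abs(W[...,0]-481)<80)&(abs(W[...,1]+275)<130)
print(cv2.minAreaRect(W[org][:,:2].astype(np.float32)))
k=(W[...,2]>58)&(W[...,2]<100)&(abs(W[...,0]-505)<30)&(abs(W[...,1]+336)<30)&(g<90)
v,u=np.nonzero(k);print(u.min(),u.max(),v.min(),v.max(),W[k].mean(0))
a=np.array([.383,-.924]);Q=W[k];s=(Q[:,:2]-[505,-336])@a
for b in range(-22,24,4):
    m=abs(s-b)<2
    if m.any(): print(b,Q[m].mean(0).round(1),np.nanmax(Q[m,2]).round(1))
col=(W[...,2]>46.5)&(W[...,2]<52)&(abs(W[...,0]-505)<25)&(abs(W[...,1]+336)<25)
print('collar',col.sum(),cv2.minEnclosingCircle(W[col][:,:2].astype(np.float32)))
save('g.png',c['frame'])
E
```

```text
time: 3.88
tool_pos: [505.9, -334.8, 206.8]
tcp_rot: [3.141, -0.001, 0.396]
contact_force: [-0.2, 0.5, 0.1]
grip_width: 91.8
((479.2413024902344, -276.586669921875), (50.12918472290039, 210.01150512695312), 22.552104949951172)
249 258 167 201 [ 503.35611979 -333.56413362   87.35550645]
-18 [ 498.1 -320.7   75.8] 80.2
-14 [ 499.  -323.2   83.4] 87.2
-10 [ 500.6 -326.9   87.8] 90.0
-6 [ 502.2 -330.7   90.2] 92.4
-2 [ 503.7 -334.3   91. ] 92.8
2 [ 505.1 -338.    91.5] 93.1
6 [ 506.8 -341.7   90.7] 92.8
10 [ 508.3 -345.7   88.7] 90.8
14 [ 509.7 -349.    85.8] 87.6
18 [ 511.2 -351.3   82.1] 83.1
collar 299 ((501.63720703125, -339.9693603515625), 18.858318328857422)
```

View pics/g.png

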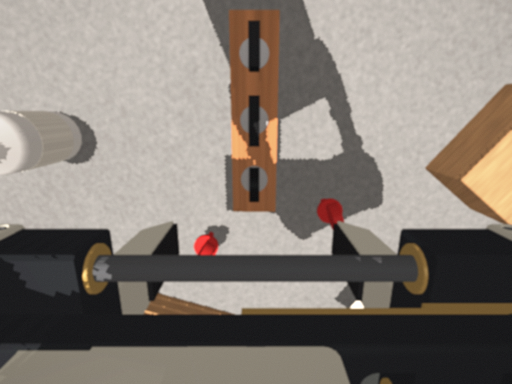

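The bow profile is a disc arc with its top at 91.5 mm and its axis at about (504.5, -336.8). The wrist view shows the round key at (254,183) and the red decoys at (205,245) and (330,210). I'll check their clearance numerically.

Run:
```python
from h import *
for f in('top','w3','side'):
    c=dict(np.load(f+'.npz'));W=cloud(c);h=cv2.cvtColor(c['frame'],cv2.COLOR_BGR2HSV)
    r=((h[...,0]<6)|(h[...,0]>174))&(h[...,1]>190)&(h[...,2]>90)&(abs(W[...,0]-505)<200)&(abs(W[...,1]+337)<200)
    n,l,s,ce=cv2.connectedComponentsWithStats(r.astype(np.uint8))
    for i in range(1,n):
        if s[i,4]<15: continue
        Q=W[l==i];d=Q[:,:2]-[504.5,-336.8]
        print(f,ce[i].round(0),Q.mean(0).round(0),'zmax',np.percentile(Q[:,2],98).round(0),'along jaws',np.percentile(d@[.924,.383],[3,97]).round(0),'across',np.percentile(d@[-.383,.924],[3,97]).round(0))
print(bot.get_obs()['tool_pos'])
```

```text
w3 [330. 211.] [ 597. -336.   58.] zmax 81.0 along jaws [79. 97.] across [-52. -24.]
w3 [207. 245.] [ 484. -431.   55.] zmax 77.0 along jaws [-70. -47.] across [-95. -72.]
side [282. 269.] [ 604. -344.   57.] zmax 79.0 along jaws [81. 97.] across [-57. -31.]
side [244. 305.] [ 483. -446.   56.] zmax 80.0 along jaws [-70. -48.] across [-105.  -78.]
[ 505.97763172 -334.66550732  206.69247949]
```

The decoys are 80 mm tall and clear of the path. I'll descend with the jaws part closed.

```bash
python3 -m pendant '[{"linear":[-0.5,-1.2,-15],"twist":0},{"linear":[-0.5,-1.2,-45],"twist":0},{"linear":[-0.5,-1.2,-80],"twist":0},{"linear":[-0.5,-1.2,-110],"twist":0},{"linear":[-0.5,-1.2,-130],"twist":0},{"linear":[-0.5,-1.2,-143],"twist":0},{"linear":[-0.5,-1.2,-150.5],"twist":0},{"linear":[-0.5,-1.2,-150.5],"twist":0},{"linear":[-0.5,-1.2,-150.5],"twist":0}]' 150 && python3 -m pendant '[{"linear":[0,0,0],"twist":0},{"linear":[0,0,0],"twist":0},{"linear":[0,0,0],"twist":0},{"linear":[0,0,0],"twist":0},{"linear":[0,0,0],"twist":0},{"linear":[0,0,0],"twist":0}]' 255
```

```text
time: 5.05
tool_pos: [505.0, -337.1, 57.0]
tcp_rot: [3.14, -0.001, 0.395]
contact_force: [0.6, 0.2, -0.0]
grip_width: 38.1
time: 5.8
tool_pos: [504.6, -336.8, 56.4]
tcp_rot: [3.141, -0.0, 0.395]
contact_force: [-0.1, -0.3, 2.3]
grip_width: 10.0
```

The key is gripped, with the width at 10.0 mm. I'll lift it straight up and carry it to 50 mm short of the lock.

```bash
python3 -m pendant '[{"linear":[0,0,5],"twist":0},{"linear":[0,0,18],"twist":0},{"linear":[0,0,38],"twist":0},{"linear":[0,0,65],"twist":0},{"linear":[0,0,100],"twist":0},{"linear":[0,15,135],"twist":0},{"linear":[0,45,158],"twist":1},{"linear":[0,90,164],"twist":2},{"linear":[1,140,164],"twist":3},{"linear":[1,190,164],"twist":4.2},{"linear":[1,240,164],"twist":4.2},{"linear":[2,290,164],"twist":4.2},{"linear":[2,340,164],"twist":4.2},{"linear":[3,390,164],"twist":4.2},{"linear":[3,432,164],"twist":4.2},{"linear":[4,464,164],"twist":4.2},{"linear":[4,480,164],"twist":4.2},{"linear":[4,484,164],"twist":4.2},{"linear":[4,484,164],"twist":4.2},{"linear":[4,484,164],"twist":4.2}]'
python3 - <<'E'
from h import *
c=cap('wrist');np.savez('w4.npz',**c);W=cloud(c)
m=(W[...,2]>110)&(W[...,2]<120)&(abs(W[...,0]-486)<40)&(abs(W[...,1]-192)<40)
print('face',m.sum(),np.nanmedian(W[m][:,2]),cv2.minAreaRect(W[m][:,:2].astype(np.float32)),cv2.minEnclosingCircle(W[m][:,:2].astype(np.float32)))
m=(W[...,2]>84)&(W[...,2]<96)&(abs(W[...,0]-486)<140)&(abs(W[...,1]-192)<140)
print('cab',cv2.minAreaRect(W[m][:,:2].astype(np.float32)))
print(bot.get_obs()['tool_pos'],bot.get_obs()['tcp_rot'])
save('h.png',c['frame'])
E
```

```text
time: 8.3
tool_pos: [508.7, 146.2, 220.3]
tcp_rot: [3.141, 0.0, 0.467]
contact_force: [0.8, -0.1, -0.1]
grip_width: 10.2
face 2023 113.51850606245752 ((484.68756103515625, 190.25546264648438), (52.32276153564453, 52.163612365722656), 88.12459564208984) ((484.56292724609375, 189.8477325439453), 26.68854331970215)
cab ((484.57269287109375, 190.19522094726562), (160.76995849609375, 179.82449340820312), 26.70395278930664)
[508.69287437 146.27415902 220.25139297] [3.14139474e+00 8.77529879e-05 4.66563133e-01]
```

View pics/h.png

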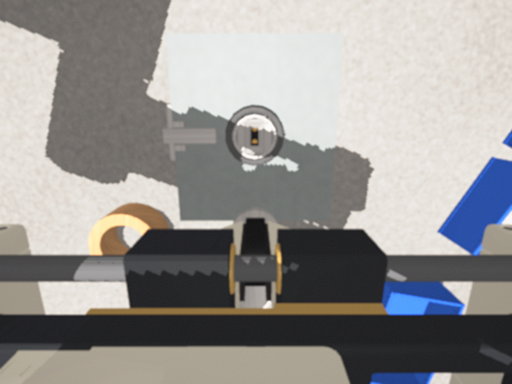

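The wrist view shows the lock face at (255,135) with the slot running vertically, the bolt to its left, and the held key's collar at (256,218). I'll measure how the key sits in the grip, using depth.

Run:
```python
from h import *
c=dict(np.load('w4.npz'));W=cloud(c)
yaw=.4669;ex=np.array([np.cos(yaw),np.sin(yaw)]);er=np.array([-np.sin(yaw),np.cos(yaw)])
T=np.array([508.6,146.9]) 
d=W[...,:2]-T;a=d@ex;b=d@er
for r in range(196,236,3):
    for u in(240,248,256,264,272):
        pass
    print(r,[(round(a[r,u]),round(b[r,u]),round(W[r,u,2])) if np.isfinite(W[r,u,2]) else None for u in(238,244,250,256,262,268,274)])
g=c['frame'][120:152,244:268].max(2);print(g[::2])
h=cv2.cvtColor(c['frame'],cv2.COLOR_BGR2GRAY)
m=(h<95);m[:120]=0;m[152:]=0;m[:,:242]=0;m[:,270:]=0
v,u=np.nonzero(m);print(u.mean(),v.mean(),ray(c,u.mean(),v.mean(),115),u.min(),u.max(),v.min(),v.max())
```

```text
196 [(-19, -14, 91), (-12, -14, 91), (-6, -14, 91), (0, -14, 91), (6, -14, 90), (13, -14, 90), (19, -14, 90)]
199 [(-19, -17, 90), (-12, -18, 90), (-6, -17, 91), (0, -17, 91), (7, -18, 90), (13, -17, 91), (19, -17, 91)]
202 [(-19, -21, 89), (-12, -20, 92), (-6, -20, 92), (0, -21, 91), (7, -21, 89), (13, -21, 91), None]
205 [(-19, -24, 91), (-12, -24, 90), (-6, -24, 90), (0, -24, 92), (7, -24, 90), (13, -24, 91), (19, -24, 90)]
208 [(-19, -27, 91), (-12, -27, 91), (-4, 14, 210), (0, 14, 210), (7, -27, 91), (13, -27, 91), (19, -27, 90)]
211 [(-19, -30, 91), (-7, 12, 212), (-4, 13, 213), (0, 13, 214), (4, 13, 214), (7, 11, 208), (19, -31, 89)]
214 [(-11, 10, 210), (-7, 11, 213), (-4, 11, 213), (0, 11, 212), (4, 11, 213), (7, 11, 213), (19, -34, 90)]
217 [(-11, 9, 214), (-7, 9, 214), (-4, 9, 213), (0, 9, 213), (4, 9, 213), (7, 9, 214), (11, 8, 210)]
220 [(-11, 7, 214), (-8, 7, 213), (-3, 17, 238), (0, 17, 238), (3, 17, 238), (7, 7, 214), (11, 7, 213)]
223 [(-10, 10, 225), (-7, 8, 219), (-3, 16, 241), (0, 16, 241), (3, 17, 242), (7, 10, 225), (10, 9, 224)]
226 [(-10, 10, 230), (-7, 8, 226
[... 1400 characters left out ...]
 [139 139 140 142 141 132 108  90 115 150 166 165 145 111 107 128 140 142
  141 138 141 145 146 145]
 [139 140 140 141 142 132 110 102 129 158 168 168 154 120 115 131 141 142
  141 140 140 146 148 147]
 [139 137 140 142 141 132 107  76  66  70  74  72  67  72 104 130 140 141
  141 138 139 145 146 146]
 [160 141 138 141 140 138 133 129 126 126 125 128 125 128 133 139 141 141
  141 139 140 144 147 146]
 [235 208 193 186 173 161 150 147 146 149 148 148 148 148 149 147 147 142
  141 140 139 145 145 146]
 [234 229 233 238 238 234 220 197 167 150 145 145 146 146 146 147 146 145
  140 139 139 142 143 146]]
253.8409090909091 136.98863636363637 [484.98394263 189.71437211 115.        ] 251 257 129 145
```

The key sits centred across the jaws and 1 mm behind along the row, with the bow about 17 mm above TCP. The lock is at (484.7, 190.1). That makes the shift (-24.3, 44.1), and fully home comes at dz of about -93.

```bash
python3 -m pendant '[{"linear":[-5,9,-5],"twist":0},{"linear":[-14,25,-20],"twist":0},{"linear":[-21,39,-36],"twist":0},{"linear":[-24.3,44.1,-47],"twist":0},{"linear":[-24.3,44.1,-54],"twist":0},{"linear":[-24.3,44.1,-54],"twist":0},{"linear":[-24.3,44.1,-54],"twist":0}]' && python3 -m pendant '[{"linear":[0,0,-2],"twist":0},{"linear":[0,0,-4],"twist":0},{"linear":[0,0,-6],"twist":0},{"linear":[0,0,-8],"twist":0},{"linear":[0,0,-10],"twist":0},{"linear":[0,0,-12],"twist":0},{"linear":[0,0,-14],"twist":0},{"linear":[0,0,-15],"twist":0}]'
```

```text
time: 9.22
tool_pos: [484.8, 191.0, 166.7]
tcp_rot: [3.141, -0.001, 0.467]
contact_force: [-0.4, 1.9, -0.0]
grip_width: 10.1
time: 10.22
tool_pos: [484.2, 191.3, 151.1]
tcp_rot: [-3.142, 0.0, 0.468]
contact_force: [-0.0, 0.2, -0.7]
grip_width: 9.6
```

The tip is about 10 mm in with no force. I'll carry on with small wiggles along the slot.

```bash
python3 -m pendant '[{"linear":[-0.7,1.3,-2],"twist":0},{"linear":[0.7,-1.3,-3],"twist":0},{"linear":[-0.7,1.3,-4],"twist":0},{"linear":[0.7,-1.3,-5],"twist":0},{"linear":[-0.7,1.3,-6],"twist":0},{"linear":[0.7,-1.3,-7],"twist":0},{"linear":[-0.7,1.3,-8],"twist":0},{"linear":[0.7,-1.3,-9],"twist":0},{"linear":[0,0,-9],"twist":0},{"linear":[0,0,-9],"twist":0}]'
```

```text
time: 11.48
tool_pos: [484.4, 191.0, 142.0]
tcp_rot: [3.141, 0.0, 0.468]
contact_force: [1.6, -4.0, -1.3]
grip_width: 9.8
```

```bash
python3 -m pendant '[{"linear":[-0.7,1.3,-1],"twist":0},{"linear":[0.7,-1.3,-2],"twist":0},{"linear":[-0.7,1.3,-3],"twist":0},{"linear":[0.7,-1.3,-4],"twist":0},{"linear":[-0.7,1.3,-5],"twist":0},{"linear":[0.7,-1.3,-6],"twist":0},{"linear":[-0.7,1.3,-7],"twist":0},{"linear":[0.7,-1.3,-8],"twist":0},{"linear":[0,0,-8],"twist":0},{"linear":[0,0,-8],"twist":0}]'
```

```text
time: 12.72
tool_pos: [484.3, 191.3, 134.1]
tcp_rot: [3.141, -0.0, 0.468]
contact_force: [1.7, -2.9, 0.2]
grip_width: 9.7
```

```bash
python3 -m pendant '[{"linear":[-0.6,1.1,-1],"twist":0},{"linear":[0.6,-1.1,-2],"twist":0},{"linear":[-0.6,1.1,-3],"twist":0},{"linear":[0.6,-1.1,-4],"twist":0},{"linear":[-0.4,0.8,-5],"twist":0},{"linear":[0.4,-0.8,-5.5],"twist":0},{"linear":[0,0,-6],"twist":0},{"linear":[0,0,-6],"twist":0},{"linear":[0,0,-6],"twist":0}]'
python3 - <<'E'
from h import *
c=cap('wrist');np.savez('w5.npz',**c);W=cloud(c)
T=bot.get_obs()['tool_pos'];yaw=.468
d=W[...,:2]-T[:2];a=d@[np.cos(yaw),np.sin(yaw)];b=d@[-np.sin(yaw),np.cos(yaw)]
for r in range(196,238,3): print(r,[(round(a[r,u]),round(b[r,u]),round(float(W[r,u,2]),1)) for u in(244,250,256,262,268)])
save('i.png',cv2.resize(c['frame'][100:300,130:390],None,fx=3,fy=3,interpolation=2))
E
```

```text
time: 13.85
tool_pos: [484.8, 192.2, 129.6]
tcp_rot: [-3.141, -0.003, 0.468]
contact_force: [-0.2, 0.1, 10.4]
grip_width: 9.8
196 [(-8, 19, 109.8), (-4, 19, 109.9), (0, 19, 110.0), (4, 20, 110.4), (8, 20, 111.3)]
199 [(-8, 17, 107.6), (-4, 17, 109.7), (0, 18, 111.1), (4, 17, 108.1), (8, 18, 110.6)]
202 [(-7, 17, 114.4), (-4, 17, 115.2), (0, 17, 115.8), (4, 17, 114.2), (8, 16, 112.8)]
205 [(-7, 15, 115.1), (-4, 15, 115.0), (0, 15, 115.0), (4, 15, 114.0), (8, 15, 115.7)]
208 [(-7, 13, 114.8), (-4, 13, 115.0), (0, 14, 118.4), (4, 13, 114.9), (8, 13, 115.5)]
211 [(-7, 13, 120.5), (-4, 14, 122.3), (0, 14, 122.3), (4, 13, 121.3), (8, 11, 114.1)]
214 [(-7, 12, 123.2), (-4, 12, 122.2), (0, 12, 123.8), (4, 12, 123.4), (7, 12, 123.6)]
217 [(-7, 10, 122.7), (-4, 10, 122.9), (0, 10, 123.7), (4, 10, 123.7), (7, 10, 124.3)]
220 [(-7, 8, 122.3), (-3, 17, 147.3), (0, 17, 147.2), (3, 17, 147.2), (8, 7, 121.8)]
223 [(-7, 9, 129.7), (-3, 17, 150.6), (0, 17, 150.4), (3, 17, 150.0), (7, 10, 133.3)]
226 [(-7, 9, 134.3), (-3, 17, 153.4), (0, 16, 152.4), (3, 16, 152.2), (7, 10, 138.7)]
229 [(-7, 9, 139.9), (-3, 16, 155.1), (0, 15, 154.5), (3, 16, 155.5), (7, 11, 143.6)]
232 [(-6, 9, 143.5), (-3, 15, 157.4), (0, 15, 156.9), (3, 15, 157.1), (6, 10, 144.9)]
235 [(-6, 9, 147.0), (-3, 14, 158.3), (0, 13, 157.3), (3, 13, 156.7), (6, 9, 147.3)]
```

View pics/i.png

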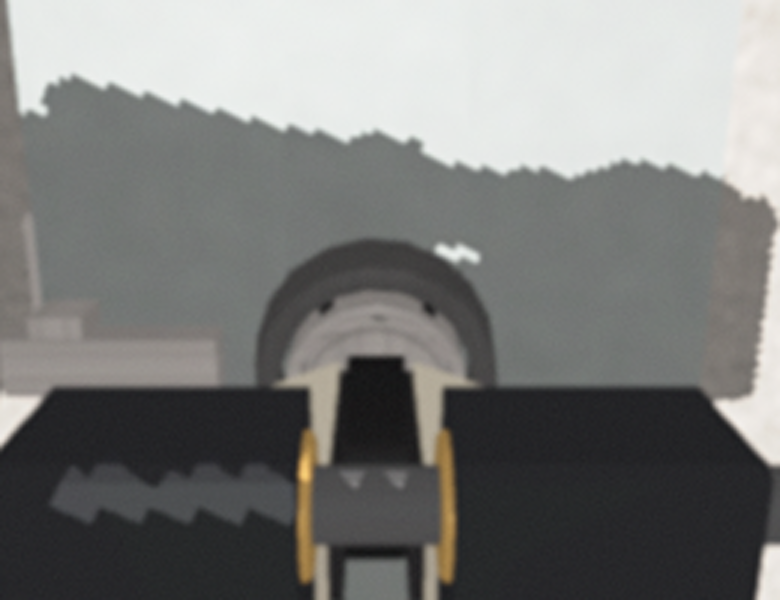

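The collar top is at about 123 mm, roughly 3 mm above home, with 10 N up. That fits the taper still shifting pin1. I'll keep wiggling with a mild push.

```bash
python3 -m pendant '[{"linear":[-0.7,1.3,0],"twist":0},{"linear":[0.7,-1.3,-0.5],"twist":0},{"linear":[-0.7,1.3,-1],"twist":0},{"linear":[0.7,-1.3,-1.5],"twist":0},{"linear":[-0.7,1.3,-2],"twist":0},{"linear":[0.7,-1.3,-2.5],"twist":0},{"linear":[-0.7,1.3,-2.5],"twist":0},{"linear":[0.7,-1.3,-2.5],"twist":0},{"linear":[0,0,-2.5],"twist":0},{"linear":[0,0,-2.5],"twist":0}]'
python3 - <<'E'
from h import *
c=cap('wrist');W=cloud(c)
T=bot.get_obs()['tool_pos'];yaw=.468
d=W[...,:2]-T[:2];a=d@[np.cos(yaw),np.sin(yaw)];b=d@[-np.sin(yaw),np.cos(yaw)]
for u in range(240,274,5): print(u,[(round(b[r,u]),round(float(W[r,u,2]),1)) for r in range(199,224,2)])
E
```

```text
time: 15.15
tool_pos: [484.9, 192.1, 127.3]
tcp_rot: [-3.141, -0.003, 0.468]
contact_force: [-0.4, -0.6, 12.4]
grip_width: 9.7
240 [(18, 110.2), (15, 104.1), (16, 110.7), (16, 115.4), (15, 115.6), (13, 115.0), (12, 114.6), (11, 117.4), (11, 119.2), (10, 119.8), (8, 120.2), (11, 129.0), (11, 132.1)]
245 [(17, 105.6), (17, 110.4), (17, 114.5), (16, 115.0), (14, 114.8), (13, 115.1), (13, 117.8), (12, 120.6), (11, 120.7), (9, 119.4), (17, 143.8), (18, 147.1), (17, 148.5)]
250 [(17, 107.3), (17, 112.2), (17, 114.7), (16, 116.0), (14, 113.6), (14, 117.1), (14, 121.0), (12, 120.5), (11, 119.9), (10, 120.1), (17, 142.7), (17, 145.4), (17, 147.7)]
255 [(18, 110.4), (18, 113.9), (18, 116.5), (16, 116.3), (14, 113.9), (14, 118.5), (13, 119.5), (12, 120.3), (11, 120.6), (10, 121.3), (17, 142.7), (17, 145.5), (17, 148.4)]
260 [(17, 107.4), (17, 111.5), (17, 115.1), (16, 116.0), (14, 112.6), (14, 116.5), (14, 120.9), (12, 119.9), (11, 119.9), (10, 120.9), (17, 143.3), (17, 146.4), (17, 148.0)]
265 [(17, 105.6), (17, 110.0), (16, 112.7), (16, 116.7), (15, 116.9), (13, 114.7), (12, 117.1), (12, 119.7), (11, 119.9), (10, 120.3), (8, 119.7), (7, 120.3), (9, 127.9)]
270 [(18, 111.1), (15, 104.5), (15, 107.6), (15, 113.7), (15, 115.8), (13, 115.6), (12, 115.8), (11, 116.4), (11, 119.5), (10, 120.6), (9, 120.8), (11, 129.2), (10, 131.9)]
```

Collar top is 120.3 mm and the face 115.0 mm, so the key is home, pushing 12 N. I'll press slightly more to confirm, then turn clockwise about the key axis. Since that axis is 1 mm off the TCP, I'm adding small compensating shifts.

```bash
python3 -m pendant '[{"linear":[-0.4,0.8,-0.5],"twist":0},{"linear":[0.4,-0.8,-1],"twist":0},{"linear":[0,0,-1],"twist":0},{"linear":[0,0,-1],"twist":0}]' && python3 -m pendant '[{"linear":[0,0,0],"twist":-3},{"linear":[0.2,0,0],"twist":-9},{"linear":[0.3,0,0],"twist":-16},{"linear":[0.4,0.1,0],"twist":-23},{"linear":[0.5,0.1,0],"twist":-30},{"linear":[0.7,0.1,0],"twist":-38},{"linear":[0.8,0,0],"twist":-45},{"linear":[0.8,0,0],"twist":-45}]'
```

```text
time: 15.7
tool_pos: [485.0, 192.1, 127.2]
tcp_rot: [-3.142, -0.004, 0.468]
contact_force: [-2.5, -1.8, 19.5]
grip_width: 9.7
time: 16.7
tool_pos: [486.1, 192.1, 127.2]
tcp_rot: [-3.139, -0.003, -0.319]
contact_force: [-1.8, -2.0, 18.2]
grip_width: 9.8
```

```bash
python3 -m pendant '[{"linear":[0.1,-0.1,0],"twist":-7},{"linear":[0.2,-0.1,0],"twist":-14},{"linear":[0.3,-0.2,0],"twist":-21},{"linear":[0.4,-0.3,0],"twist":-28},{"linear":[0.5,-0.4,0],"twist":-35},{"linear":[0.6,-0.5,0],"twist":-42},{"linear":[0.6,-0.5,0],"twist":-48},{"linear":[0.6,-0.5,0],"twist":-48},{"linear":[0.6,-0.5,0],"twist":-48},{"linear":[0.6,-0.5,0],"twist":-48}]'
python3 - <<'E'
from h import *
o=bot.get_obs();print(o['moment'],o['joint_positions'])
T=cap('top');S=cap('side');W=cap('wrist')
a=cv2.resize(T['frame'][165:265,130:230],(380,380),interpolation=2);b=cv2.resize(S['frame'][120:200,180:280],(400,320),interpolation=2)
w=cv2.resize(W['frame'][100:300,130:390],(286,220),interpolation=2)
im=np.zeros((600,800,3),np.uint8);im[:380,:380]=a;im[:320,400:]=b;im[380:,:286]=w;save('j.png',im)
w=cloud(W);p=w[200:236,225:290].reshape(-1,3);p=p[np.isfinite(p[:,2])]
print(np.histogram(p[:,2],np.arange(111,127)))
E
```

```text
time: 17.95
tool_pos: [486.8, 191.3, 127.2]
tcp_rot: [-3.137, -0.001, -1.155]
contact_force: [-1.9, -3.7, 17.6]
grip_width: 9.6
[-0.52150174  0.20208971  0.03705596] [ 2.27759814e-01  4.38820610e-01  1.67480599e+00 -5.07152359e-05
  1.02368619e+00  1.38279644e+00]
(array([ 82,  23,  46, 114, 237, 127,  25,  26,  56, 156,  60,   2,   0,
         0,   0]), array([111, 112, 113, 114, 115, 116, 117, 118, 119, 120, 121, 122, 123,
       124, 125, 126]))
```

View pics/j.png

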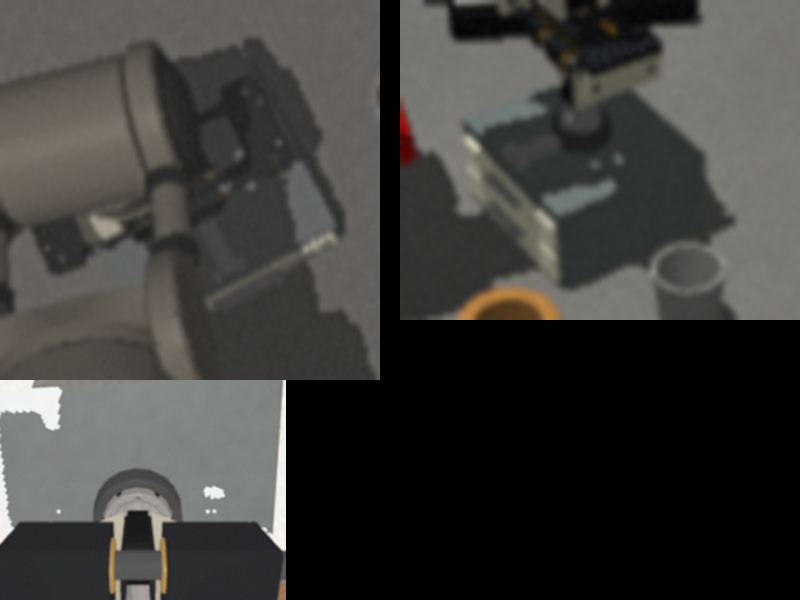

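The wrist view shows the bow flush between the pads. The side view shows the bolt pulled back from the cabinet's front edge. The collar top is still 5 mm above the face, and the wrist has turned 1.62 rad. Handing in.

Run:
```python
from plant import bot
print(bot.close_job());o=bot.get_obs();print(o['time'],o['tool_pos'],o['tcp_rot'],o['contact_force'],o['grip_width'])
```

```text
the job is handed in; nothing more can be done
None
the job is handed in; nothing more can be done
```

I took the round-bow key from the -y end of the block, wiggled it past both pins until it was fully home, turned it clockwise and handed the job in. The arm was still gripping the key and holding it turned at that point. No verdict is reported, so this rests on my own checks.

- **Key home:** The collar's top was about 5 mm above the lock face, which matches its thickness. This held both before and after the turn.
- **Turn:** The gripper turned 1.62 rad, so allowing for the key's play the lock should be at 1.48 rad or more. I couldn't read the lock angle directly. The bow was flush between the pads, and the side view showed the bolt drawn back.
- **Grip and force:** The finger opening was 9.6 mm on the 10 mm bow. The highest wrist force I read was about 20 N, with a steady push of 18 N at the end.
- **Time:** About 18 s on the robot's clock.
- **Disagreements:** The top and wrist cameras differed by 1–2 mm in x and y; I used the wrist camera at the lock. One move was refused because I left out the twist value, which cost one picture. At the first full-depth try the collar stood 3 mm high, and more wiggling at about 12 N seated it.
- **Not checked:** I didn't measure the other keys or the bystanders again at the end. Every path was planned to clear them, and I saw no unexpected contact force.

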